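Roll a gas cartridge into the test bay with a paddle

TASK

Take the short steel cartridge out of the tray and lay it gently across the open part of the roll track, in the loading seat between the two low bars. Then pick up the paddle and with its blade, not with the fingers, roll the cartridge gently along the track under the clear hood and over the last bar until it rests home against the end stop. Stand the paddle back on the bench on its blade and foot, clear of the track, and leave the long cartridge and the other things where they are.

Things in the scene. Friction and masses are not known exactly. Their poses are not given: they have to be found in the camera images.
- track: Fixed aluminium roll track, 380 mm long (its y), 136 wide (its x). Origin on the bench under its middle; y is the rolling direction, towards the end stop. Bed top 10 mm above the bench. Side walls 14 mm above the bed, 107 apart inside; at y = -190 to +35 (open part) lips flare out from them at 45 degrees, to 34 mm above the bench and x = +-68.
- seat (a point): Loading seat, on the track's bed (10 mm above the bench) at y = -70 mm of the track; axes as the track's. It lies between two round bars across the bed, 1.5 mm high, at y = -83 and -57; a cartridge laid within 10 mm of it rolls in.
- home (a point): Home, on the track's bed under the hood, at y = +151.5 mm of the track; axes as the track's. It lies between the last bar, 3.5 mm high, across the bed at y = +136, and the end stop, whose face is at y = +176; a cartridge at rest there has its axis at y = 149 to 154. Once over the bar it rolls in by itself.
- hood_mouth (a point): Middle of the roof's front edge of the fixed clear hood, on its underside, 82 mm above the bench, at y = +42 mm of the track. The hood covers the track from here to its end (y = +191); roof 5 mm thick, upright sides just outside the walls (inner faces 119 mm apart, outermost posts x = +-69).
- short_cartridge: The SHORT steel cartridge with a white blank band: cylinder 100 mm long, 44 in diameter, 0.22 to 0.45 kg, lying on its side in the tray, free to roll. Origin at its centre, x along its length. Its centre is 24 mm above the bench in the tray, 32 mm on the track's bed.
- long_cartridge: The LONG steel cartridge of the same look: 140 mm long, 44 mm in diameter, lying in the same tray; too long for the track. Origin at its centre, x axis along its length. Leave it there (the two may have changed places).
- tray: Fixed open parts tray, 166 x 236 mm, walls 32 mm high and 2 to 3 mm thick, floor 2 mm. Origin on the bench under its middle; x along its 166 mm side, y along its 236 mm side. The cartridges lie about along its x axis, centred about 50 mm either side of its middle in y.
- paddle: Loose paddle, 0.15 kg, standing level on blade and rear foot. Origin on the bench under the grip (between two rubber bands on the handle); y along the handle towards the blade, z up. Handle: bar 16 mm wide, 16 high, centre 40 above the underside, y = -50 to +150. Rear foot: 44 wide plate at y = -47. Balances within 40 mm of the grip, blade side.
- blade (a point): Middle of the paddle blade's front (pushing) face, 150 mm ahead of the paddle's origin and 25 mm above its underside; axes as the paddle's. The blade is an upright plate 70 mm wide, 50 high (from the underside), 5 thick.
- squeeze_bottle: Bystander: white squeeze bottle with red cap and bent spout, 64 x 87 x 186 mm, standing close behind the hood. Origin at its underside.
- valve_cylinder: Bystander: small upright steel sample cylinder with a valve on top, 41 x 49 x 176 mm, standing beside the far end of the hood, on the robot's side. Origin at its underside.
- dropper_bottle: Bystander: amber dropper bottle, 33 x 34 x 102 mm, standing between the tray and the paddle. Origin at its underside.
- meter: Bystander: grey hand-held flow meter with keys, 121 x 67 x 30 mm, lying flat beyond the tray. Origin at its underside.
Mind the look-alikes: they are no part of the job. What is shaped like the short_cartridge but purple or turquoise is not meant.

How it is judged:
On the way, in this order (a step that is already met when the one before it is completed fails the run):
1. the short cartridge lies across the open part of the track in the loading seat, let go and at rest (y of short_cartridge in the frame of track between -0.082 and -0.058 m and z of short_cartridge in the frame of track between 0.028 and 0.036 m and angle between the x axis of short_cartridge and the x axis of track, either way round below 0.2 rad and contact force between the fingers and short_cartridge below 0.05 N and linear speed of short_cartridge below 0.02 m/s), for 0.2 s.
2. the held paddle pushes the cartridge out of the seat towards the hood (y of short_cartridge in the frame of track above -0.064 m and contact force between paddle and short_cartridge above 0.2 N and contact force between the fingers and paddle above 1 N).
3. the cartridge has rolled over the last bar to its home under the hood while the paddle is still held (y of short_cartridge in the frame of track above 0.142 m and contact force between the fingers and paddle above 1 N), for 0.1 s.
At the end, for the whole second after the job is handed in: The short cartridge rests on the bed at the end stop beyond the last bar (axis 144 to 159 mm along the track, across it within 0.12 rad); the paddle stands on the bench on its blade and foot (raised less than 6 mm, tilted less than 0.04 rad), touching neither track nor cartridge; all at rest (y of short_cartridge in the frame of track between 0.144 and 0.159 m and z of short_cartridge in the frame of track between 0.028 and 0.036 m and angle between the x axis of short_cartridge and the x axis of track, either way round below 0.12 rad and linear speed of each of short_cartridge, paddle below 0.02 m/s and height (world z) of paddle below 0.006 m and angle between paddle's own z axis and vertical below 0.04 rad and contact force between paddle and track below 0.05 N and contact force between paddle and short_cartridge below 0.05 N).
It fails at once if the cartridge is moved with the fingers beyond the open loading part (contact force between the fingers and short_cartridge above 0.5 N and y of short_cartridge in the frame of track above -0.03 m and z of short_cartridge in the frame of track below 0.04 m).
It fails at once if the cartridge is not rolled gently (over 0.4 m/s on the track) (linear speed of short_cartridge above 0.4 m/s and contact force between short_cartridge and track above 0.05 N and y of short_cartridge in the frame of track above -0.19 m).
It fails at once if the cartridge is dropped on or pressed hard onto the track (contact force between short_cartridge and track above 45 N and y of short_cartridge in the frame of track below 0.04 m).
It fails at once if the long cartridge is moved over 40 mm (distance of long_cartridge from where it was at the start of the episode above 0.04 m).
It fails at once if a bystander (squeeze bottle, valve cylinder, dropper bottle, flow meter) is moved over 25 mm (distance of any of squeeze_bottle, valve_cylinder, dropper_bottle, meter from where it was at the start of the episode above 0.025 m).
It also fails if it takes over 72 s, if anything falls off the work surface, if the arm or the gripper's body presses on something with over 40 N, if the wrist force passes 120 N, or if a joint passes its speed limit or range.

ROBOT

A 6-joint arm with a two-finger parallel gripper is mounted at the origin on a cart in front of the work surface, level with it; the furniture and walls round the work are solid. World frame = base frame: x ahead of the robot, y to its left, z up, the work surface at z = 0. Lengths are in m, angles in rad, forces in N, time in s.
With the tool pointing down it reaches from about 0.325 to 0.775 m from the base axis. Payload 5.5 kg.
Tool frame: the origin (TCP) lies on the centre line of the jaws, within the pads' length; the fingertips stand 19 mm ahead of it and the grasp point (between the pads) is the TCP (robot.nose_length is the distance from the TCP to the fingertips, in m); x points along the fingers, z is the direction in which the jaws open and shut, and the axes are right-handed (so a half turn about x gives the same grasp; the last joint's range is limited). The gripper opens to 85 mm and grips with 20 to 120 N. Pads are 22 mm wide; open, the fingers measure 114 mm over their backs; the gripper's body (76 mm by 85 mm) begins 54 mm behind the grasp point. The pads swing forward as they close: fully open they stand 13 mm farther back than shut.
Start: joints at [-1.179, 0.091, 1.231, -0, 1.82, -0.057], TCP at [0.26, -0.541, 0.25] pointing down, gripper open.
Joint ranges: [-2.87, 2.87], [-0.86, 2.18], [0.17, 2.46], [-1.51, 4.65], [0.06, 2.69], [-2.65, 2.65]. Speed limits (rad/s): [2.57, 2.57, 3.01, 3.14, 3.14, 3.14].

INTERFACE

Orientations are given as a unit quaternion [x, y, z, w].
In Python, from station import robot, eyes gives the robot as it stands.
- The arm moves only by the tool apply_moves, never from a script. Its argument "plan" is a list of rows, each a list of 4 numbers: the shift along the world's x, y, z normalised to -1 to 1, where 1 is 6 cm, then the turn about the world's z normalised to -1 to 1, where 1 is 5 degrees. In form: [[x, y, z, yaw], ...]. A call has 1 to 12 rows; each row shifts and turns the commanded pose from where the row before left it; what a row does not reach is not made up. A row lasts 1/8 s, in which the tool goes at most 62.5 mm and 10.7 degrees, less where a joint would pass 70% of its speed; a pose out of reach is approached as far as the arm can. A call with a number of a shift or a turn outside -1 to 1 is refused whole. A call with a gripper value outside its range is refused whole. "hand" is the opening, from 0 (shut) to 1 (fully open), set as the call begins (left out, the last holds). The fingers move at their own pace and stop on an object; "squeeze" is the grip in N (left out, the last holds). Time passes only in rows, so rows that do not move let the fingers close. It gives the time, the measured TCP pose, the force and the opening at its end, in the units of the state.
- robot.get_state(): the state, without advancing time (a new reading comes with each control period).
- eyes.capture(name): name is "scene" or "top" or "wrist"; returns a dict with "frame" (384x512x3 uint8, red, green, blue), "mtx" (3x3 intrinsics, pixels), "T" (4x4, takes a point from camera to world coordinates); the wrist camera has in their place "T_tool_cam" (4x4, takes a point from camera to tool coordinates, whose origin is the TCP and whose axes are the tool frame's). Camera axes: x right, y up, looking along -z (the intrinsics and any distortion apply to the point x, -y, -z); pixel columns grow to the right and rows downward; lengths in m; the calibration is good to about 2 mm. A picture is of the moment at which its call begins: read the wrist's pose just before it. There is no depth.
- robot.finish_job(): hands the job in, once; it reports no verdict.
The state is a dict: "time_s": time; "q": joint angles; "joint_velocities": joint speeds; "joint_efforts": joint torques, N m; "eef_pos": TCP position; "orientation": TCP orientation; "wrist_force": force on the tool from outside, world axes, zero at the start; "ft_torque": the same for the moment, N m; "opening": opening from 0.0 (shut) to 1.0 (fully open).
Only numpy, scipy, OpenCV 4.12 (cv2) and the standard library are available. Lean on these libraries where they do the work, as an engineer would, in place of code of your own. Each camera call takes 0.05 s, during which the arm holds its last target. There are 200 camera calls.

## Working session

There is one attempt and no reset: what is moved stays moved. The work goes in short steps, Python scripts to look and compute and a tool call to move; the robot and the scene stay as the last step left them, time stands still between calls to the robot, and variables do not carry over. Pictures are saved under pics/ and viewed, about 8 in all and at most 12, crops included, and the job is handed in when it is done.

Besides the shell and the picture viewer there is one more tool, called after ">>>" by a JSON object that holds its "name" and its "arguments". apply_moves: Moves the arm, as the interface text tells. Its arguments: {"type":"object","properties":{"plan":{"type":"array"},"hand":{"type":"number"},"squeeze":{"type":"number"}},"required":["plan"]}

```bash
mkdir -p pics; ls; cat > h.py <<'E'
import numpy as np, cv2
from station import robot, eyes
def cap(n):
    d=eyes.capture(n); return d
def save(d,f): cv2.imwrite('pics/'+f,d['frame'][:,:,::-1])
def ray(T,K,uv):
    uv=np.atleast_2d(np.array(uv,float)); p=np.c_[(uv[:,0]-K[0,2])/K[0,0],-(uv[:,1]-K[1,2])/K[1,1],-np.ones(len(uv))]
    return T[:3,3],p@T[:3,:3].T
def onz(T,K,uv,z):
    o,d=ray(T,K,uv); return o+d*((z-o[2])/d[:,2])[:,None]
def proj(T,K,P):
    q=(np.atleast_2d(P)-T[:3,3])@T[:3,:3]; return np.c_[K[0,2]+K[0,0]*q[:,0]/-q[:,2],K[1,2]-K[1,1]*q[:,1]/-q[:,2]]
E
python3 - <<'E'
from h import *
print(robot.get_state())
fs=[]
for n in('top','scene'):
    d=cap(n); save(d,n+'0.png'); np.savez(n+'0.npz',**{k:d[k] for k in('frame','mtx','T')}); print(n,[k for k in d],d['mtx'].round(1).tolist(),d['T'].round(3).tolist())
    cv2.imwrite('pics/%s0b.png'%n,cv2.resize(d['frame'][:,:,::-1],(800,600),interpolation=cv2.INTER_CUBIC))
E
```

```text
pics
{'time_s': 0.0, 'q': array([-1.17871199e+00,  9.18551340e-02,  1.23192552e+00,  1.08714662e-05,
        1.81978184e+00, -5.67244143e-02]), 'joint_velocities': array([ 0.00035568,  0.00129311,  0.00254612,  0.00022835, -0.00095899,
        0.00018049]), 'joint_efforts': array([-9.84211256e-04, -4.58722723e+01, -4.18031466e+01, -1.54864624e-04,
        1.14567528e-02, -5.77542733e-05]), 'eef_pos': array([ 0.26022766, -0.54035192,  0.24913067]), 'orientation': array([ 0.37660598,  0.59929206, -0.37579317,  0.59816089]), 'wrist_force': array([-0.28936857,  0.01553969,  1.00742701]), 'ft_torque': array([-0.00964828,  0.04302575,  0.01403098]), 'opening': 0.9940147793326135}
top ['frame', 'mtx', 'T'] [[352.8, 0.0, 255.6], [0.0, 352.8, 195.5], [0.0, 0.0, 1.0]] [[0.017, 0.983, -0.185, 0.357], [-1.0, 0.02, 0.01, -0.048], [0.014, 0.185, 0.983, 1.109], [0.0, 0.0, 0.0, 1.0]]
scene ['frame', 'mtx', 'T'] [[489.7, 0.0, 249.9], [0.0, 489.7, 193.2], [0.0, 0.0, 1.0]] [[0.656, 0.362, -0.662, -0.381], [-0.755, 0.293, -0.587, -0.9], [-0.018, 0.885, 0.466, 0.758], [0.0, 0.0, 0.0, 1.0]]
```

View pics/top0b.png

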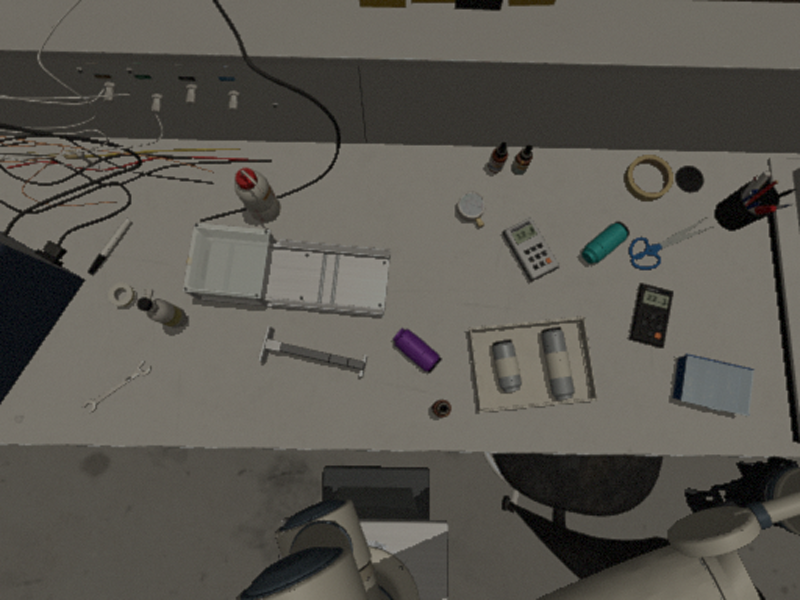

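View pics/scene0b.png

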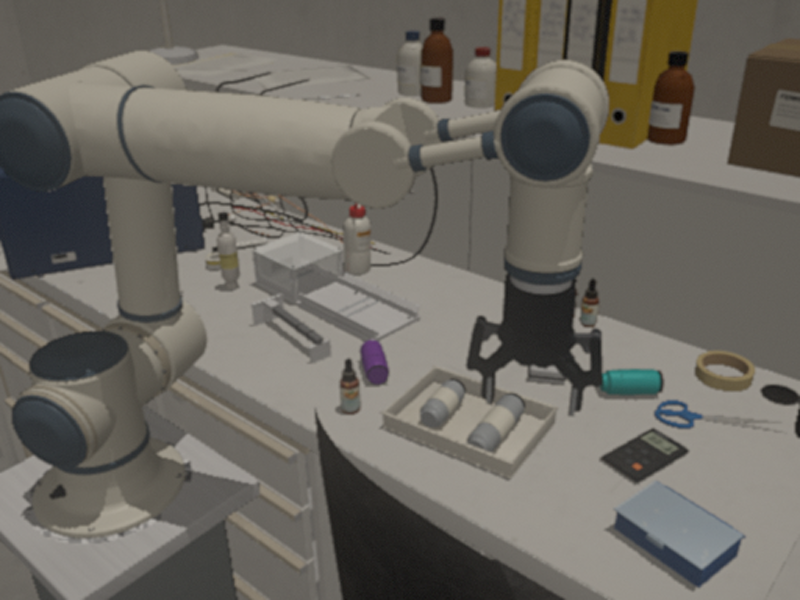

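Top view (800x600 scale): track runs right to left, from (388,285) to (187,262). The paddle has its blade at (266,345) and its foot at (364,365). The tray is at (530,365), with the short cartridge at (506,366) and the long one at (556,363). The purple and turquoise cylinders are decoys.

```bash
python3 - <<'E'
from h import *
d=np.load('top0.npz'); T,K,f=d['T'],d['mtx'],d['frame']
P=lambda uv,z:onz(T,K,np.array(uv)*.64,z).round(3).tolist()
print('cart',P([(506,366),(500,341),(512,392),(556,363)],.03))
print('tray corners',P([(470,330),(581,319),(594,400),(478,410)],.032))
print('track end',P([(390,252),(385,315)],.034),'hood',P([(190,225),(268,230),(264,305),(187,296)],.087))
print('paddle',P([(266,345),(364,366)],.045))
print('bystand',P([(440,408),(165,313),(258,205)],.0))
cv2.imwrite('pics/c1.png',cv2.resize(f[135:250,112:262,::-1],None,fx=5,fy=5,interpolation=cv2.INTER_CUBIC))
cv2.imwrite('pics/c2.png',cv2.resize(f[195:270,290:390,::-1],None,fx=7,fy=7,interpolation=cv2.INTER_CUBIC))
w=eyes.capture('wrist'); print(w['mtx'].round(1).tolist(),w['T_tool_cam'].round(3).tolist())
E
```

```text
cart [[0.444, -0.27, 0.03], [0.493, -0.259, 0.03], [0.394, -0.281, 0.03], [0.452, -0.368, 0.03]]
tray corners [[0.514, -0.2, 0.032], [0.54, -0.421, 0.032], [0.382, -0.439, 0.032], [0.359, -0.214, 0.032]]
track end [[0.67, -0.038, 0.034], [0.54, -0.031, 0.034]] hood [[0.7, 0.348, 0.087], [0.693, 0.197, 0.087], [0.546, 0.196, 0.087], [0.56, 0.341, 0.087]]
paddle [[0.475, 0.197, 0.045], [0.438, 0.007, 0.045]]
bystand [[0.362, -0.144, 0.0], [0.541, 0.416, 0.0], [0.776, 0.243, 0.0]]
[[326.7, 0.0, 258.0], [0.0, 326.7, 194.3], [0.0, 0.0, 1.0]] [[0.0, 0.299, -0.954, -0.124], [0.0, 0.954, 0.299, 0.076], [1.0, -0.001, 0.0, -0.001], [0.0, 0.0, 0.0, 1.0]]
```

View pics/c1.png

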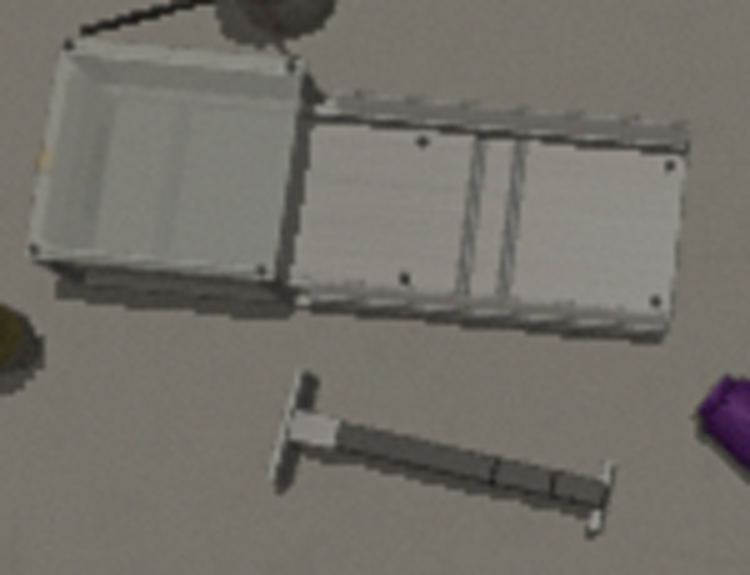

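View pics/c2.png

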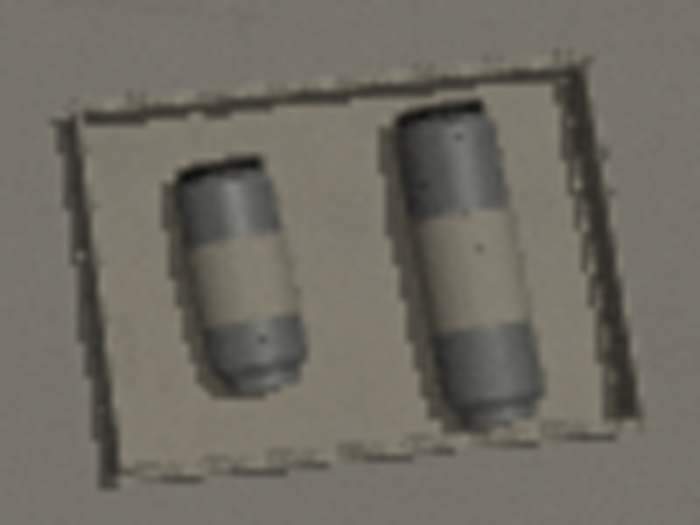

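```bash
python3 - <<'E'
from h import *
d=np.load('top0.npz'); T,K=d['T'],d['mtx']
A=lambda uv,z:onz(T,K,(np.array(uv,float)+.5)/5-.5+np.array([112,135]),z)
B=lambda uv,z:onz(T,K,(np.array(uv,float)+.5)/7-.5+np.array([290,195]),z)
ang=lambda v:np.degrees(np.arctan2(v[1],v[0])).round(2)
l=A([(481,140),(464,293)],.0115);r=A([(520,142),(505,297)],.0115)
e=A([(686,155),(668,313)],.010); h=A([(305,58),(283,278)],.087); hb=A([(68,42),(34,255)],.087)
for n,p in(('L-57',l),('R-83',r),('end-190',e),('mouth42',h),('hoodback191',hb)): print(n,p.mean(0).round(4),'len',np.linalg.norm(p[0]-p[1]).round(3),'xdir',ang(p[0]-p[1]))
pts=[p.mean(0)[:2] for p in(l,r,e,h,hb)]; s=np.array([-.057,-.083,-.19,.042,.191])
M=np.c_[s,np.ones(5)]; c,res,_,_=np.linalg.lstsq(M,np.array(pts),rcond=None); print('ydir',c[0],ang(c[0]),'org',c[1],'resid mm',((M@c-pts)*1e3).round(1).tolist()); 
u=c[0]/np.linalg.norm(c[0]); print('seat',c[1]-.07*u)
b=A([(495,473),(555,485)],.048); bl=A([(293,432)],.05); ft=A([(600,498)],.045)
print('grip',b.mean(0),'blade',bl,'foot',ft,ang((bl-b.mean(0))[0]),np.linalg.norm(bl-b.mean(0)),'ang bands',ang(b[0]-b[1]))
c=B([(222,170),(258,385),(240,272)],.03); print('cart',c.round(4).tolist(),ang(c[0]-c[1]),np.linalg.norm(c[0]-c[1]))
s=robot.get_state(); from scipy.spatial.transform import Rotation as R
print(R.from_quat(s['orientation']).as_matrix().round(3))
E
```

```text
L-57 [0.6186 0.0992 0.0115] len 0.101 xdir -3.7
R-83 [0.6172 0.0737 0.0115] len 0.102 xdir -3.15
end-190 [ 0.6102 -0.0314  0.01  ] len 0.104 xdir -5.09
mouth42 [0.6286 0.1965 0.087 ] len 0.136 xdir -1.99
hoodback191 [0.6375 0.3416 0.087 ] len 0.132 xdir -3.79
ydir [0.07380617 0.97905653] 85.69 org [0.62385996 0.15493423] resid mm [[1.0, -0.1], [0.5, -0.0], [-0.4, 0.3], [-1.6, -0.5], [0.5, 0.3]]
seat [0.61859794 0.08513229]
grip [0.44858157 0.05596056 0.048     ] blade [[0.47401519 0.1959069  0.05      ]] foot [[0.43827647 0.01084533 0.045     ]] 79.7 0.14225275679144736 ang bands 79.79
cart [[0.4916, -0.2629, 0.03], [0.3982, -0.277, 0.03], [0.4469, -0.27, 0.03]] 8.54 0.0943995028877149
[[-0.001  0.901  0.434]
 [ 0.001  0.434 -0.901]
 [-1.     0.    -0.002]]
```

>>> {"name": "apply_moves", "arguments": {"plan": [[0.52,0.75,0,-0.57],[0.52,0.75,0,-0.57],[0.52,0.75,0,-0.57],[0.52,0.75,0,-0.57],[0.52,0.75,0,-0.57],[0.5,0.75,0,-0.57],[0,0,0,0],[0,0,0,0]], "hand": 1}}

```text
time_s: 1.15
eef_pos: [0.4462, -0.2708, 0.25]
orientation: [0.461, 0.536, -0.461, 0.536]
wrist_force: [0.4, 0.1, -0.1]
opening: 1.001
```

```bash
cat >> h.py <<'E'
from scipy.spatial.transform import Rotation as R
def wrist(f):
    s=robot.get_state(); w=eyes.capture('wrist')
    Tt=np.eye(4); Tt[:3,:3]=R.from_quat(s['orientation']).as_matrix(); Tt[:3,3]=s['eef_pos']
    T=Tt@w['T_tool_cam']; K=w['mtx']; np.savez(f+'.npz',T=T,mtx=K,frame=w['frame'])
    z=Tt[:3,2]; print('tcp',s['eef_pos'].round(4),'jaw deg',np.degrees(np.arctan2(z[1],z[0])).round(2),'t',s['time_s'],'open',s['opening'])
    cv2.imwrite('pics/'+f+'.png',cv2.resize(w['frame'][:,:,::-1],(768,576),interpolation=cv2.INTER_CUBIC))
    return T,K,w['frame']
E
python3 - <<'E'
from h import *
wrist('w1')
E
```

```text
tcp [ 0.4462 -0.2708  0.25  ] jaw deg -81.34 t 1.15 open 1.0010193503858733
```

View pics/w1.png

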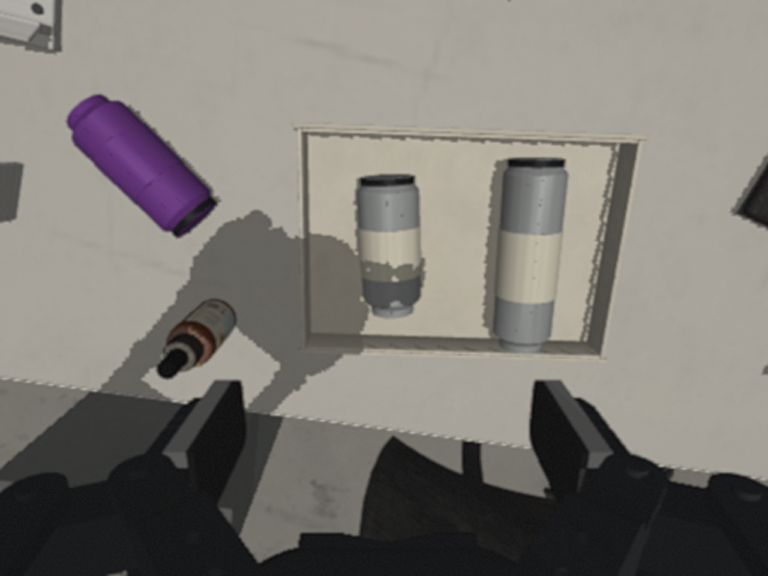

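The wrist view shows the short cartridge from (388,178) to (391,315), with its sides at columns 360 and 420.

```bash
python3 - <<'E'
from h import *
d=np.load('w1.npz'); T,K=d['T'],d['mtx']
p=onz(T,K,np.array([(388,178),(391,315),(359,240),(421,240)])/1.5,.03)
print(p.round(4),p[:2].mean(0),np.linalg.norm(p[0]-p[1]),np.degrees(np.arctan2(*(p[0]-p[1])[[1,0]])),p[2:].mean(0), T[:3,3])
E
```

```text
[[ 0.4949 -0.2635  0.03  ]
 [ 0.3965 -0.2808  0.03  ]
 [ 0.4492 -0.2496  0.03  ]
 [ 0.4559 -0.2932  0.03  ]] [ 0.44573233 -0.27216258  0.03      ] 0.09991119461640403 10.00336597958556 [ 0.45254473 -0.27142416  0.03      ] [ 0.52117094 -0.25895682  0.37354795]
```

>>> {"name": "apply_moves", "arguments": {"plan": [[0,-0.02,-0.8,0.2],[0,0,-0.8,0],[0,0,-0.8,0],[0,0,-0.7,0],[0,0,-0.4,0],[0,0,-0.23,0],[0,0,0,0]], "hand": 1}}

```text
time_s: 2.08
eef_pos: [0.4455, -0.2723, 0.0258]
orientation: [0.457, 0.54, -0.457, 0.539]
wrist_force: [0.3, 0.5, 0.2]
opening: 1.0
```

>>> {"name": "apply_moves", "arguments": {"plan": [[0,0,0,0],[0,0,0,0],[0,0,0,0],[0,0,0,0],[0,0,0,0],[0,0,0,0]], "hand": 0, "squeeze": 40}}

```text
time_s: 2.82
eef_pos: [0.447, -0.2724, 0.028]
orientation: [0.456, 0.539, -0.456, 0.541]
wrist_force: [-1.5, 0.1, 5.8]
opening: 0.504
```

>>> {"name": "apply_moves", "arguments": {"plan": [[0,0,0.3,0],[0,0,0.6,0],[0,0,0.8,0],[0,0,0.8,0],[0,0,0,0],[0,0,0,0]]}}

```text
time_s: 3.58
eef_pos: [0.4459, -0.2714, 0.1753]
orientation: [0.456, 0.541, -0.456, 0.539]
wrist_force: [0.4, 0.8, -3.6]
opening: 0.501
```

```bash
python3 - <<'E'
from h import *
wrist('w2'); print(robot.get_state()['wrist_force'])
E
```

```text
tcp [ 0.4459 -0.2714  0.1753] jaw deg -80.38 t 3.575 open 0.5006299800499965
[-0.7358829  -0.23826758 -4.78122562]
```

View pics/w2.png

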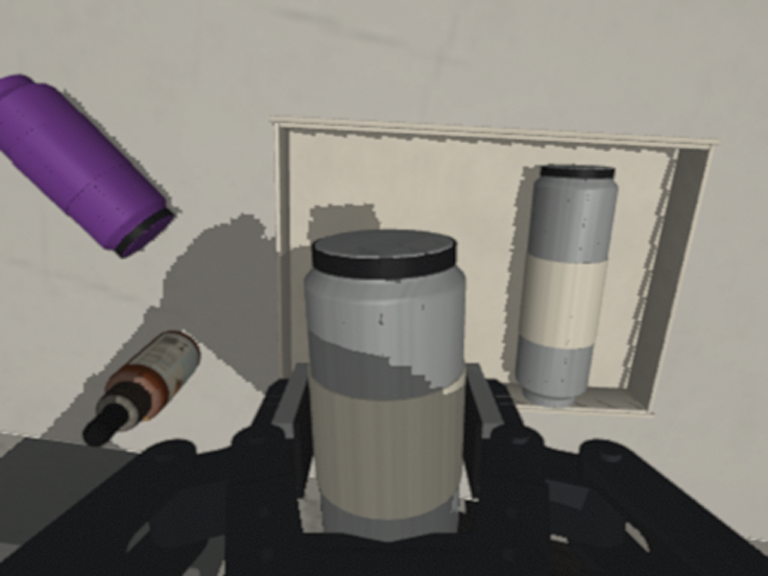

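>>> {"name": "apply_moves", "arguments": {"plan": [[0.47,0.75,0,-0.45],[0.47,0.75,0,-0.45],[0.47,0.75,0,-0.45],[0.47,0.75,0,-0.45],[0.47,0.75,0,-0.45],[0.47,0.75,0,-0.45],[0,0,0,0],[0,0,0,0]]}}

```text
time_s: 4.62
eef_pos: [0.6146, -0.0019, 0.174]
orientation: [-0.515, -0.484, 0.518, -0.482]
wrist_force: [-0.0, -0.1, -4.9]
opening: 0.5
```

```bash
python3 - <<'E'
from h import *
wrist('w3'); print(robot.get_state()['wrist_force'])
E
```

```text
tcp [ 0.6146 -0.0019  0.174 ] jaw deg -93.84 t 4.625 open 0.5004873608213696
[ 0.11624843 -0.14807751 -3.98586859]
```

View pics/w3.png

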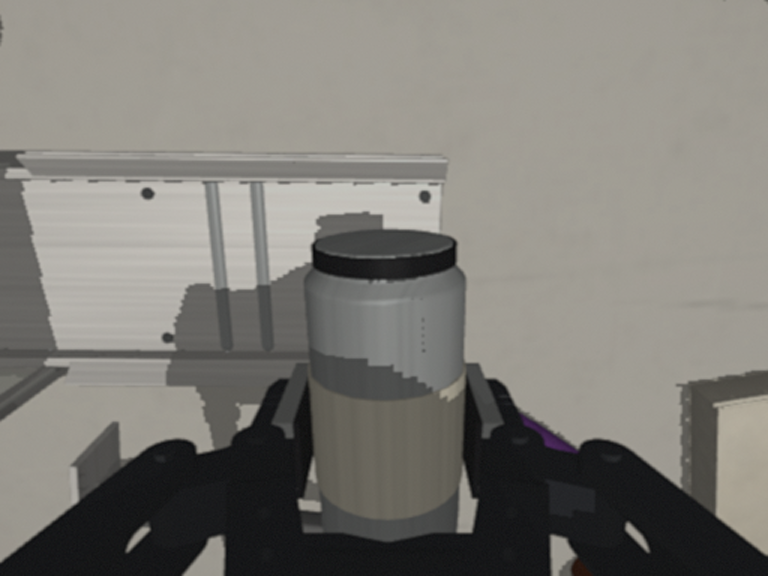

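The bars appear from (212,182) to (227,349) for y=-57, and from (257,182) to (266,349) for y=-83. The cartridge is held square in the jaws.

```bash
python3 - <<'E'
from h import *
d=np.load('w3.npz'); T,K=d['T'],d['mtx']
p=onz(T,K,np.array([(212,182),(227,349),(257,182),(266,349)])/1.5,.0115)
c=p[:2].mean(0);e=p[2:].mean(0)
print(p.round(4),c,e,'seatc',(c+e)/2,np.linalg.norm(c-e))
a=p[0]-p[1]+p[2]-p[3]; print('xdir',np.degrees(np.arctan2(a[1],a[0])),np.linalg.norm(a)/2)
w=onz(T,K,np.array([(30,181),(440,181),(60,351),(280,351)])/1.5,.010);print(w.round(4),[np.degrees(np.arctan2(*(w[i]-w[i+1])[[1,0]])) for i in(0,2)])
E
```

```text
[[0.672  0.0947 0.0115]
 [0.5683 0.1034 0.0115]
 [0.6703 0.0691 0.0115]
 [0.5667 0.0787 0.0115]] [0.62018411 0.09907469 0.0115    ] [0.61850243 0.0738802  0.0115    ] seatc [0.61934327 0.08647745 0.0115    ] 0.025250546846038946
xdir -5.03201911544998 0.10404930265767275
[[ 0.6794  0.1994  0.01  ]
 [ 0.6638 -0.0354  0.01  ]
 [ 0.5734  0.2109  0.01  ]
 [ 0.5641  0.0704  0.01  ]] [np.float64(86.18115537785417), np.float64(86.18141843091091)]
```

```bash
python3 - <<'E'
from h import *
d=np.load('w3.npz'); T,K=d['T'],d['mtx']
tcp=np.array([.6146,-.0019,.174]); ax=np.array([np.cos(np.radians(-3.84)),np.sin(np.radians(-3.84)),0])
# rim top point and rim bottom (nearest camera... top of cylinder) of end face, at z axis +-21
for uv,dz in(((385,231),-.021),((385,257),.021),((385,244),0)):
    p=onz(T,K,np.array([uv])/1.5,.171+dz)[0]; v=p-tcp; print(dz,p.round(4),'along axis',(v@ax).round(4),'lat',(v@np.array([-ax[1],ax[0],0])).round(4))
d=np.load('w1.npz')
E
```

```text
-0.021 [ 0.6632 -0.0043  0.15  ] along axis 0.0486 lat 0.0009
0.021 [ 0.6653 -0.0046  0.192 ] along axis 0.0507 lat 0.0007
0 [ 0.6637 -0.0044  0.171 ] along axis 0.0491 lat 0.0008
```

>>> {"name": "apply_moves", "arguments": {"plan": [[0.04,0.5,0,0],[0.035,0.5,0,0],[0,0.475,0,0],[0,0,-0.6,0],[0,0,-0.6,0],[0,0,-0.5,0],[0,0,-0.3,0],[0,0,-0.1,0],[0,0,0,0],[0,0,0,0]]}}

```text
time_s: 5.92
eef_pos: [0.621, 0.0867, 0.0523]
orientation: [0.517, 0.482, -0.516, 0.483]
wrist_force: [-0.4, -0.2, -4.7]
opening: 0.501
```

>>> {"name": "apply_moves", "arguments": {"plan": [[0,0,-0.1,0],[0,0,-0.08,0],[0,0,0,0]]}}

```text
time_s: 6.3
eef_pos: [0.6195, 0.0867, 0.0387]
orientation: [-0.516, -0.483, 0.517, -0.482]
wrist_force: [-0.0, 0.3, -4.6]
opening: 0.505
```

>>> {"name": "apply_moves", "arguments": {"plan": [[0,0,0,0]]}}

```text
time_s: 6.42
eef_pos: [0.62, 0.0867, 0.0396]
orientation: [-0.517, -0.483, 0.517, -0.483]
wrist_force: [-0.9, -0.1, -3.5]
opening: 0.502
```

Pose noise is about 1 mm. I'll lower until contact.

>>> {"name": "apply_moves", "arguments": {"plan": [[0,0,-0.04,0],[0,0,-0.02,0],[0,0,0,0]]}}

```text
time_s: 6.8
eef_pos: [0.62, 0.0867, 0.0359]
orientation: [-0.517, -0.483, 0.517, -0.483]
wrist_force: [-0.1, 0.1, -3.4]
opening: 0.497
```

>>> {"name": "apply_moves", "arguments": {"plan": [[0,0,-0.02,0],[0,0,0,0]]}}

```text
time_s: 7.05
eef_pos: [0.6201, 0.0867, 0.0356]
orientation: [0.517, 0.483, -0.517, 0.483]
wrist_force: [-1.8, -0.6, 1.0]
opening: 0.501
```

>>> {"name": "apply_moves", "arguments": {"plan": [[0,0,0,0],[0,0,0,0],[0,0,0,0],[0,0,0,0],[0,0,0,0]], "hand": 0.9}}

```text
time_s: 7.68
eef_pos: [0.6201, 0.0867, 0.0349]
orientation: [0.517, 0.483, -0.517, 0.483]
wrist_force: [0.3, 0.6, -1.0]
opening: 0.905
```

>>> {"name": "apply_moves", "arguments": {"plan": [[0,0,0.3,0],[0,0,0.6,0],[0,0,0.8,0],[0,0,0.8,0],[0,-0.6,0,0],[-0.2,-0.8,0,0],[0,0,0,0],[0,0,0,0]], "hand": 1}}

```text
time_s: 8.68
eef_pos: [0.6082, 0.0029, 0.186]
orientation: [0.517, 0.482, -0.516, 0.483]
wrist_force: [-0.1, -0.2, -0.2]
opening: 1.002
```

```bash
python3 - <<'E'
from h import *
wrist('w4'); print(robot.get_state()['wrist_force'])
E
```

```text
tcp [0.6082 0.0029 0.186 ] jaw deg -93.91 t 8.675 open 1.0016069396857106
[ 0.82666154 -0.62370872  0.50070832]
```

View pics/w4.png

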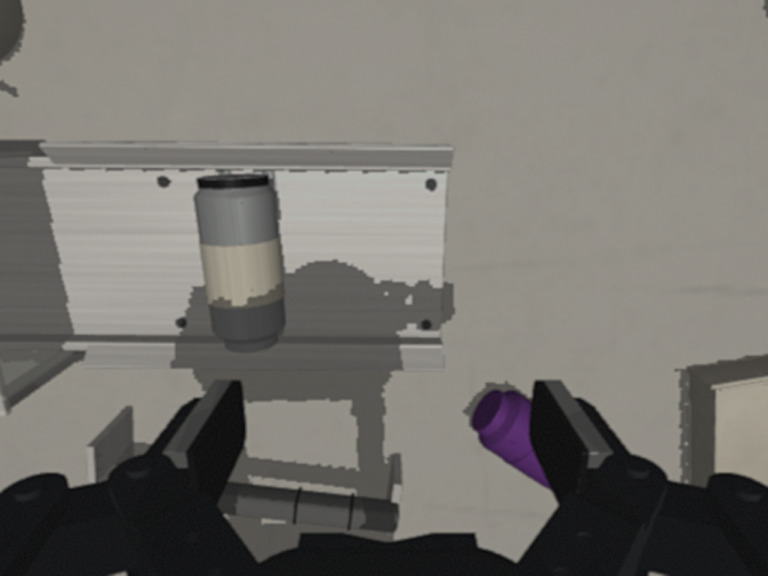

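The cartridge lies in the seat, from (233,180) to (250,345). The paddle's bands are at (297,506) and (351,512).

```bash
python3 - <<'E'
from h import *
d=np.load('w4.npz'); T,K=d['T'],d['mtx']
p=onz(T,K,np.array([(233,181),(249,344)])/1.5,.032); o=np.array([.6238,.1563]); u=np.array([.068,.9977]); v=np.array([.9977,-.068])
print('cart',p.round(4),'track xy',[(((q[:2]-o)@v).round(4),((q[:2]-o)@u).round(4)) for q in p])
b=onz(T,K,np.array([(297,506),(351,512),(400,494)])/1.5,.048); print('bands',b.round(4),b[:2].mean(0), np.degrees(np.arctan2(*(b[0]-b[1])[[1,0]])))
s=robot.get_state();print(s['q'].round(3),s['eef_pos'])
E
```

```text
cart [[0.6669 0.0849 0.032 ]
 [0.5691 0.0909 0.032 ]] track xy [(np.float64(0.0479), np.float64(-0.0683)), (np.float64(-0.0502), np.float64(-0.0689))]
bands [[0.4606 0.0718 0.048 ]
 [0.4536 0.0373 0.048 ]
 [0.4655 0.0046 0.048 ]] [0.45710257 0.05452881 0.048     ] 78.42817161488773
[-5.100e-02  1.090e-01  1.326e+00  1.000e-03  1.706e+00  1.588e+00] [0.60822951 0.00340065 0.18572495]
```

>>> {"name": "apply_moves", "arguments": {"plan": [[-0.23,0,0,1],[-0.23,0,0,1],[-0.23,0,0,1],[-0.23,0,0,1],[-0.23,0,0,1],[-0.23,0,0,1],[-0.23,0,0,1],[-0.23,0,0,1],[-0.23,0,0,1],[-0.23,0,0,1],[-0.23,0,0,1],[-0.2,0,0,1]]}}

```text
time_s: 10.22
eef_pos: [0.4439, 0.0038, 0.1853]
orientation: [0.205, 0.677, -0.204, 0.677]
wrist_force: [-0.8, -0.4, 0.3]
opening: 0.997
```

>>> {"name": "apply_moves", "arguments": {"plan": [[0,0.05,0,1],[0,0.05,0,1],[0,0.05,0,1],[0,0.05,0,1],[0,0,0,0.8],[0,0,0,0],[0,0,0,0]]}}

```text
time_s: 11.1
eef_pos: [0.4443, 0.0152, 0.185]
orientation: [0.061, 0.704, -0.061, 0.705]
wrist_force: [0.4, -0.0, 0.1]
opening: 1.002
```

```bash
python3 - <<'E'
from h import *
wrist('w5')
E
```

```text
tcp [0.4443 0.0152 0.185 ] jaw deg -9.91 t 11.1 open 1.0022070486995223
```

View pics/w5.png

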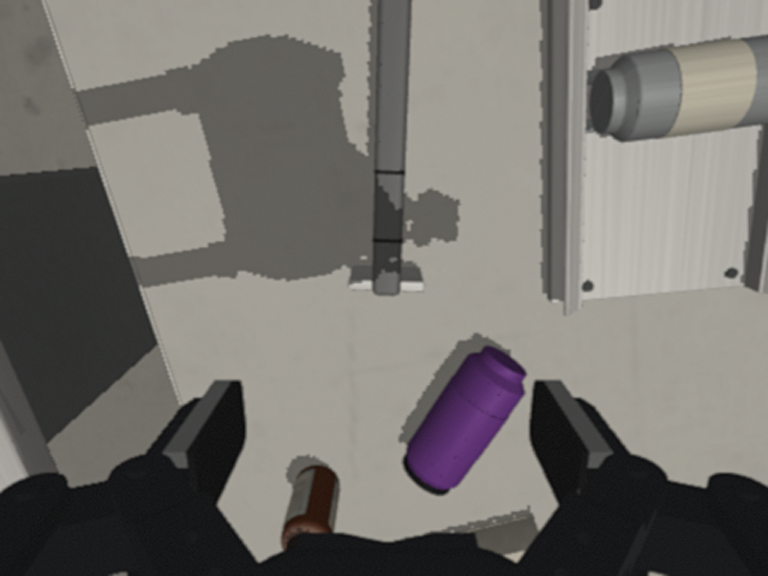

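The bands are at (389,172) and (389,241), and the handle runs up to (392,0).

```bash
python3 - <<'E'
from h import *
d=np.load('w5.npz'); T,K=d['T'],d['mtx']
b=onz(T,K,np.array([(389.5,172),(389,241),(392.5,3),(388,285)])/1.5,.048); print('bands',b.round(4),b[:2].mean(0), [np.degrees(np.arctan2(*(b[0]-b[1])[[1,0]])),np.degrees(np.arctan2(*(b[2]-b[3])[[1,0]]))])
E
```

```text
bands [[0.4551 0.0741 0.048 ]
 [0.4486 0.0384 0.048 ]
 [0.4696 0.1501 0.048 ]
 [0.4438 0.0141 0.048 ]] [0.45184171 0.05623341 0.048     ] [np.float64(79.77131222347755), np.float64(79.26931592786089)]
```

>>> {"name": "apply_moves", "arguments": {"plan": [[0.06,0.34,0,-0.1],[0.06,0.34,0,0],[0,0,-0.7,0],[0,0,-0.7,0],[0,0,-0.6,0],[0,0,-0.3,0],[0,0,-0.08,0],[0,0,0,0]]}}

```text
time_s: 12.15
eef_pos: [0.4521, 0.0555, 0.0432]
orientation: [0.064, 0.704, -0.064, 0.705]
wrist_force: [-0.1, 0.3, 0.6]
opening: 0.997
```

>>> {"name": "apply_moves", "arguments": {"plan": [[0,0,0,0],[0,0,0,0],[0,0,0,0],[0,0,0,0],[0,0,0,0],[0,0,0,0],[0,0,0,0],[0,0,0,0]], "hand": 0, "squeeze": 80}}

```text
time_s: 13.15
eef_pos: [0.4518, 0.0555, 0.0425]
orientation: [0.064, 0.704, -0.064, 0.705]
wrist_force: [0.3, -0.3, 4.9]
opening: 0.168
```

>>> {"name": "apply_moves", "arguments": {"plan": [[0,0,0.2,0],[0,0,0.5,0],[0,0,0.5,0],[0,-0.4,0.46,0],[0.3,-0.4,0,0.2],[0.4,-0.4,0,0.2],[0.4,-0.4,0,0.2],[0.4,-0.4,0,0.2],[0.4,-0.4,0,0.2],[0.4,-0.25,0,0.2],[0.27,0,0,0.1],[0,0,0,0]]}}

```text
time_s: 14.65
eef_pos: [0.6057, -0.1035, 0.1407]
orientation: [0.024, 0.707, -0.024, 0.706]
wrist_force: [0.6, -0.2, -1.1]
opening: 0.167
```

>>> {"name": "apply_moves", "arguments": {"plan": [[0,0,0,0],[0,0,0,0]]}}

```text
time_s: 14.9
eef_pos: [0.6051, -0.1032, 0.1418]
orientation: [0.024, 0.707, -0.024, 0.707]
wrist_force: [0.1, 0.1, -1.8]
opening: 0.167
```

```bash
python3 - <<'E'
from h import *
T,K,f=wrist('w6')
for n in('top','scene'):
    d=cap(n); np.savez(n+'6.npz',**{k:d[k] for k in('frame','mtx','T')})
E
```

```text
tcp [ 0.6051 -0.1032  0.1418] jaw deg -3.88 t 14.9 open 0.16676702725017933
```

View pics/w6.png

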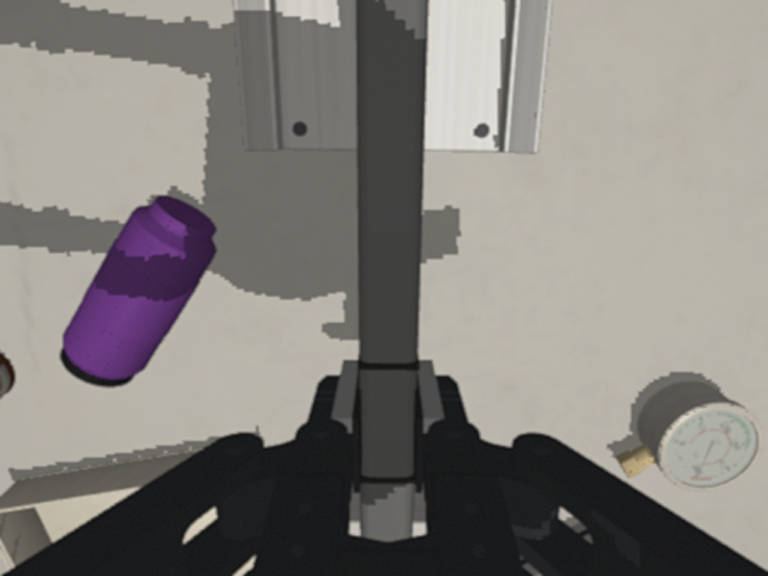

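The paddle is held level and the handle runs along the track. The track's end edge spans (246,150) to (540,150), with screws at (300,129) and (482,130).

```bash
python3 - <<'E'
from h import *
d=np.load('w6.npz'); T,K,f=d['T'],d['mtx'],d['frame']
o=np.array([.6238,.1563]); u=np.array([.068,.9977]); v=np.array([.9977,-.068])
tr=lambda q:[((q[:2]-o)@v*1e3).round(1),((q[:2]-o)@u*1e3).round(1)]
for uv,z in(((300,129),.01),((482,130),.01),((246,150),.034),((540,150),.034)): print(uv,tr(onz(T,K,np.array([uv])/1.5,z)[0]))
# handle edges per row: strongest gradients
g=cv2.cvtColor(f,cv2.COLOR_RGB2GRAY).astype(float); g=cv2.GaussianBlur(g,(1,15),0)
gx=np.diff(g,axis=1)
for r in range(20,240,20):
    row=gx[r]; L=225+np.argmin(row[225:255]); Rr=270+np.argmax(row[270:300])
    w=Rr-L; dep=326.7*.016/w; 
    a=onz(T,K,[(L+.5,r),(Rr+.5,r)],.147); print(r,L,Rr,'wid@147',np.linalg.norm(a[0]-a[1]).round(4),tr(a.mean(0)))
E
```

```text
(300, 129) [np.float64(-45.0), np.float64(-179.3)]
(482, 130) [np.float64(45.1), np.float64(-179.7)]
(246, 150) [np.float64(-65.9), np.float64(-188.7)]
(540, 150) [np.float64(67.5), np.float64(-188.6)]
20 237 284 wid@147 0.0153 [np.float64(-0.9), np.float64(-161.1)]
40 237 283 wid@147 0.0152 [np.float64(-1.1), np.float64(-167.1)]
60 237 283 wid@147 0.0155 [np.float64(-1.0), np.float64(-173.2)]
80 237 282 wid@147 0.0154 [np.float64(-1.2), np.float64(-179.6)]
100 237 282 wid@147 0.0157 [np.float64(-1.2), np.float64(-186.1)]
120 237 281 wid@147 0.0156 [np.float64(-1.3), np.float64(-192.9)]
140 238 280 wid@147 0.0152 [np.float64(-1.3), np.float64(-200.0)]
160 238 280 wid@147 0.0154 [np.float64(-1.3), np.float64(-207.3)]
180 238 279 wid@147 0.0154 [np.float64(-1.5), np.float64(-214.9)]
200 238 278 wid@147 0.0153 [np.float64(-1.7), np.float64(-222.8)]
220 238 278 wid@147 0.0156 [np.float64(-1.6), np.float64(-231.0)]
```

>>> {"name": "apply_moves", "arguments": {"plan": [[0.01,0,-0.4,0],[0.01,0,-0.4,0],[0,0,-0.3,0],[0,0,-0.2,0],[0,0,-0.07,0],[0,0,0,0],[0.006,0.083,0,0],[0.006,0.083,0,0],[0.006,0.083,0,0],[0,0,0,0]]}}

```text
time_s: 16.3
eef_pos: [0.608, -0.088, 0.0596]
orientation: [0.024, 0.707, -0.024, 0.707]
wrist_force: [0.4, -0.2, -2.2]
opening: 0.172
```

>>> {"name": "apply_moves", "arguments": {"plan": [[0.004,0.06,0,0],[0.004,0.06,0,0],[0.004,0.06,0,0],[0.004,0.06,0,0],[0.004,0.06,0,0],[0.004,0.06,0,0]]}}

```text
time_s: 17.05
eef_pos: [0.6092, -0.0663, 0.0592]
orientation: [0.024, 0.707, -0.024, 0.707]
wrist_force: [0.1, 0.2, -1.0]
opening: 0.171
```

>>> {"name": "apply_moves", "arguments": {"plan": [[0.005,0.07,0,0],[0.005,0.07,0,0],[0.005,0.07,0,0],[0.005,0.07,0,0],[0.005,0.07,0,0],[0.005,0.07,0,0],[0.005,0.07,0,0],[0.005,0.07,0,0],[0.005,0.07,0,0],[0.005,0.07,0,0],[0.005,0.07,0,0],[0.005,0.07,0,0]]}}

```text
time_s: 18.55
eef_pos: [0.613, -0.0163, 0.0595]
orientation: [0.024, 0.707, -0.024, 0.707]
wrist_force: [-0.8, 0.2, -0.9]
opening: 0.172
```

```bash
python3 - <<'E'
from h import *
d=cap('top'); save(d,'t7full.png')
cv2.imwrite('pics/t7.png',cv2.resize(d['frame'][130:250,112:290,::-1],None,fx=4.4,fy=4.4,interpolation=cv2.INTER_CUBIC))
E
```

View pics/t7.png

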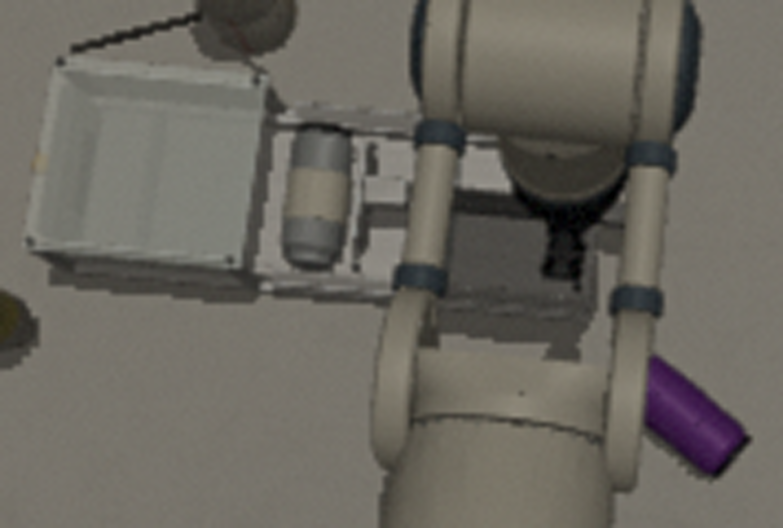

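The cartridge is square across the track at column 318, just ahead of the blade (column ~358). I'll continue pushing.

>>> {"name": "apply_moves", "arguments": {"plan": [[0.005,0.08,0,0],[0.005,0.08,0,0],[0.005,0.08,0,0],[0.005,0.08,0,0],[0.005,0.08,0,0],[0.005,0.08,0,0],[0.005,0.08,0,0],[0.005,0.08,0,0],[0.005,0.08,0,0],[0.005,0.08,0,0],[0.005,0.08,0,0],[0.005,0.08,0,0]]}}

```text
time_s: 20.1
eef_pos: [0.6166, 0.0414, 0.0595]
orientation: [0.024, 0.707, -0.024, 0.707]
wrist_force: [1.0, -0.3, -1.1]
opening: 0.171
```

>>> {"name": "apply_moves", "arguments": {"plan": [[0.005,0.08,0,0],[0.005,0.08,0,0],[0.005,0.08,0,0],[0.005,0.08,0,0],[0.005,0.08,0,0],[0.005,0.08,0,0],[0.005,0.08,0,0],[0.005,0.08,0,0],[0,0,0,0]]}}

```text
time_s: 21.22
eef_pos: [0.6189, 0.0799, 0.0594]
orientation: [0.024, 0.707, -0.024, 0.707]
wrist_force: [0.2, -0.4, -1.7]
opening: 0.172
```

>>> {"name": "apply_moves", "arguments": {"plan": [[0.004,0.06,0,0],[0.004,0.06,0,0],[0.004,0.06,0,0],[0.004,0.06,0,0],[0.004,0.06,0,0],[0.004,0.06,0,0],[0.004,0.06,0,0],[0.003,0.04,0,0],[0.003,0.04,0,0]]}}

```text
time_s: 22.35
eef_pos: [0.6212, 0.1076, 0.06]
orientation: [0.023, 0.707, -0.025, 0.707]
wrist_force: [-1.7, -9.8, 3.9]
opening: 0.175
```

>>> {"name": "apply_moves", "arguments": {"plan": [[0.003,0.04,0,0],[0.003,0.04,0,0],[0.003,0.04,0,0]]}}

```text
time_s: 22.72
eef_pos: [0.6217, 0.1164, 0.0597]
orientation: [0.024, 0.707, -0.024, 0.707]
wrist_force: [0.2, -1.3, -0.8]
opening: 0.171
```

>>> {"name": "apply_moves", "arguments": {"plan": [[0.003,0.04,0,0],[0.003,0.04,0,0],[0.003,0.04,0,0]]}}

```text
time_s: 23.1
eef_pos: [0.6219, 0.1243, 0.0593]
orientation: [0.024, 0.707, -0.024, 0.707]
wrist_force: [0.6, 0.7, -1.2]
opening: 0.167
```

>>> {"name": "apply_moves", "arguments": {"plan": [[0,0,0,0],[0,0,0,0],[0,0,0,0]]}}

```text
time_s: 23.48
eef_pos: [0.6221, 0.1238, 0.0595]
orientation: [0.024, 0.707, -0.024, 0.707]
wrist_force: [0.1, -0.4, -0.4]
opening: 0.166
```

```bash
python3 - <<'E'
from h import *
d=cap('top'); a=cv2.resize(d['frame'][135:210,110:210,::-1],(400,300),interpolation=cv2.INTER_CUBIC)
e=np.load('top0.npz')['frame'][135:210,110:210,::-1]; e=cv2.resize(e,(400,300),interpolation=cv2.INTER_CUBIC)
s=cap('scene'); c=cv2.resize(s['frame'][130:230,130:290,::-1],(480,300),interpolation=cv2.INTER_CUBIC)
np.savez('top8.npz',**{k:d[k] for k in('frame','mtx','T')})
out=np.zeros((600,800,3),np.uint8); out[:300,:400]=a; out[:300,400:]=e; out[300:,:480]=c
cv2.imwrite('pics/m8.png',out)
E
```

```text
(no output)
```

View pics/m8.png

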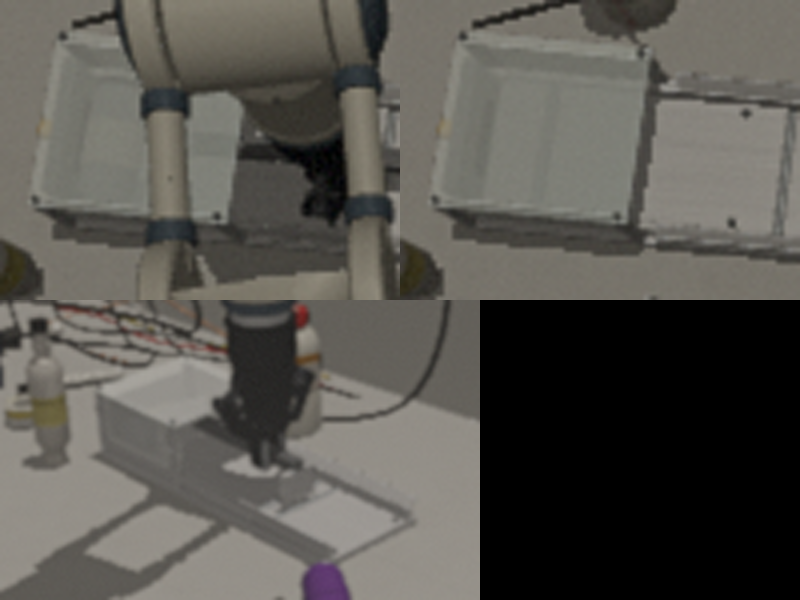

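```bash
python3 - <<'E'
from h import *
a=np.load('top0.npz');b=np.load('top8.npz'); t=np.load('top6.npz')
o=np.array([.6238,.1563]); u=np.array([.068,.9977]); v=np.array([.9977,-.068])
S=np.arange(.06,.19,.004); X=np.arange(-.06,.061,.012)
for n,f in(('now-start',b['frame'].astype(float).mean(2)-a['frame'].astype(float).mean(2)),):
    f=cv2.GaussianBlur(f,(3,3),0)
    for s in S:
        P=np.array([[*(o+s*u+x*v),.04] for x in X]); q=proj(a['T'],a['mtx'],P)
        print(int(round(s*1e3)),[int(round(f[int(round(y)),int(round(x))])) for x,y in q])
E
```

```text
60 [0, 0, 1, 0, 1, -7, -3, 1, -7, -63, -52]
64 [0, 0, 1, 1, 1, -8, -3, 1, 2, -62, -41]
68 [0, 0, 1, 1, 0, -9, -4, 1, 2, -56, -40]
72 [0, 1, 1, 2, 0, -9, -5, 0, 3, -48, -39]
76 [0, 1, 1, 1, 0, -8, -5, 1, 1, -50, -40]
80 [-14, 1, 0, 1, 1, -8, -5, 1, 1, -53, -39]
84 [-25, -9, -6, 1, 1, -8, -4, 1, 2, -56, -36]
88 [-26, -35, -21, -14, 1, -8, -1, 0, 2, -65, -37]
92 [-22, -27, -33, -32, -11, -13, -1, -7, 1, -64, -38]
96 [-10, -16, -17, -32, -32, -28, -25, -27, -12, -63, -38]
100 [-7, -8, -8, -20, -20, -32, -34, -66, -76, -63, -29]
104 [-8, -4, -2, -7, -11, -13, -26, -43, -85, -63, -28]
108 [-4, -9, -5, -3, -5, -5, -15, -29, -80, -54, -30]
112 [-3, -17, -12, -5, -4, -1, -2, -20, -70, -54, -47]
116 [-3, -18, -19, -18, -10, -3, -2, -14, -66, -54, -44]
120 [-1, -5, -15, -16, -16, -13, -5, -16, -65, -49, -34]
124 [0, 1, 1, -3, -2, -15, -10, -28, -65, -42, -26]
128 [-1, 0, -1, 3, 2, -9, -18, -51, -70, -41, -24]
132 [-1, -1, -3, -3, 0, -2, -8, -67, -69, -41, -24]
136 [1, -4, -6, -5, -1, -2, -3, -19, -48, -32, -17]
140 [2, -5, -6, -5, -1, -1, -1, -4, -17, -20, -18]
144 [1, -4, -6, -5, 0, 0, 0, -4, -4, -11, -32]
148 [1, -3, -5, -4, 0, 0, 0, -3, -3, -8, -16]
152 [1, -4, -3, -4, 0, 1, 0, -3, -3, -9, -2]
156 [1, -4, -4, -4, 1, 1, 1, -3, -3, -9, 1]
160 [0, -4, -3, -3, 1, 1, 0, -3, -3, -7, 1]
164 [1, -4, -2, -3, 1, 2, -1, -2, -3, -5, 0]
168 [1, -3, 0, 0, 6, 4, 7, 1, -1, -4, 0]
172 [1, 0, 3, 7, 10, 9, 9, 5, 3, -2, 0]
176 [1, 0, 3, 4, 6, 5, 5, 4, 2, 0, 0]
180 [0, 0, 0, 2, 0, 1, 1, 1, 1, 1, 0]
184 [0, 1, 1, 1, 0, 1, 1, 1, 1, 1, 1]
188 [1, 1, 1, 1, 0, 2, 1, 1, 0, 1, 2]
```

The frame difference shows the cartridge under the hood at s≈133–177 mm, straight across, so it is home. I'll withdraw the paddle straight back.

>>> {"name": "apply_moves", "arguments": {"plan": [[-0.014,-0.2,0,0],[-0.027,-0.4,0,0],[-0.034,-0.5,0,0],[-0.034,-0.5,0,0],[-0.034,-0.5,0,0],[-0.034,-0.5,0,0],[-0.034,-0.5,0,0],[-0.034,-0.5,0,0],[-0.014,-0.2,0,0],[0,0,0.3,0],[0,0,0.5,0],[0,0,0.5,0]]}}

```text
time_s: 25.08
eef_pos: [0.6068, -0.1029, 0.1398]
orientation: [0.024, 0.706, -0.023, 0.707]
wrist_force: [0.3, 0.3, -0.5]
opening: 0.169
```

>>> {"name": "apply_moves", "arguments": {"plan": [[-0.4,0,0,-0.2],[-0.4,0.2,0,-0.2],[-0.4,0.4,0,-0.2],[-0.4,0.4,0,-0.2],[-0.4,0.4,0,-0.2],[-0.4,0.4,0,-0.2],[-0.18,0.4,0,-0.1],[0,0.3,0,0],[0,0.14,0,0],[0,0,-0.4,0],[0,0,-0.5,0],[0,0,0,0]]}}

```text
time_s: 26.58
eef_pos: [0.4502, 0.0544, 0.0816]
orientation: [0.064, 0.706, -0.064, 0.703]
wrist_force: [-0.2, 0.7, -2.3]
opening: 0.168
```

>>> {"name": "apply_moves", "arguments": {"plan": [[0,0,-0.4,0],[0,0,-0.15,0],[0,0,-0.05,0],[0,0,0,0]]}}

```text
time_s: 27.08
eef_pos: [0.4522, 0.0543, 0.0484]
orientation: [0.064, 0.704, -0.064, 0.705]
wrist_force: [-0.1, 0.2, -1.0]
opening: 0.17
```

>>> {"name": "apply_moves", "arguments": {"plan": [[0,0,-0.04,0],[0,0,-0.02,0],[0,0,0,0]]}}

```text
time_s: 27.45
eef_pos: [0.4517, 0.0542, 0.0439]
orientation: [0.064, 0.704, -0.064, 0.704]
wrist_force: [-0.8, 1.5, -1.4]
opening: 0.166
```

>>> {"name": "apply_moves", "arguments": {"plan": [[0,0,-0.02,0],[0,0,-0.01,0],[0,0,0,0]]}}

```text
time_s: 27.82
eef_pos: [0.452, 0.0545, 0.0428]
orientation: [0.064, 0.704, -0.064, 0.704]
wrist_force: [-2.1, 2.0, 5.4]
opening: 0.169
```

Contact with the bench. I'll release, rise and check.

>>> {"name": "apply_moves", "arguments": {"plan": [[0,0,0,0],[0,0,0,0],[0,0,0,0],[0,0,0,0],[0,0,0,0],[0,0,0,0]], "hand": 0.8}}

```text
time_s: 28.58
eef_pos: [0.4517, 0.0543, 0.042]
orientation: [0.064, 0.704, -0.064, 0.704]
wrist_force: [0.2, -0.7, 0.2]
opening: 0.798
```

>>> {"name": "apply_moves", "arguments": {"plan": [[0,0,0.2,0],[0,0,0.5,0],[0,0,0.6,0],[0,0,0.8,0],[0,-0.6,0.5,0],[-0.6,-0.8,0.5,0],[-0.8,-0.8,0,0],[0,-0.8,0,0],[0,-0.8,0,0],[0,0,0,0],[0,0,0,0]]}}

```text
time_s: 29.95
eef_pos: [0.374, -0.1664, 0.2266]
orientation: [0.064, 0.704, -0.064, 0.704]
wrist_force: [0.2, 0.5, 0.8]
opening: 0.801
```

```bash
python3 - <<'E'
from h import *
a=np.load('top0.npz');d=cap('top');s0=np.load('scene0.npz');s=cap('scene'); save(d,'t9.png')
print(robot.get_state()['eef_pos'],robot.get_state()['time_s'])
f0=a['frame'].astype(float).mean(2); f=d['frame'].astype(float).mean(2); D=f-f0
# change blobs on the bench part of the image
m=cv2.morphologyEx((abs(D)>14).astype(np.uint8),cv2.MORPH_OPEN,np.ones((2,2)))
n,_,st,ce=cv2.connectedComponentsWithStats(m)
for i in range(1,n):
    if st[i,4]>8: print(st[i].tolist(),ce[i].round(0))
o=np.array([.6238,.1563]); u=np.array([.068,.9977]); v=np.array([.9977,-.068])
G=cv2.GaussianBlur(D,(3,3),0)
X=np.arange(-.06,.061,.012)
for sx in np.arange(.1,.19,.008):
    q=proj(a['T'],a['mtx'],np.array([[*(o+sx*u+x*v),.04] for x in X])); print(int(round(sx*1e3)),[int(round(G[int(round(y)),int(round(x))])) for x,y in q])
# paddle handle: dark bar pixels, old vs new
for F in(a['frame'],d['frame']):
    c=F[205:240,165:240].astype(int).mean(2); mm=(c<85).astype(np.uint8); ys,xs=np.nonzero(mm); r=cv2.minAreaRect(np.c_[xs,ys].astype(np.float32)); print(len(xs),xs.mean(),ys.mean(),r)
E
```

```text
[ 0.37421213 -0.16572553  0.22645683] 30.05
[156, 110, 11, 10, 46] [161. 114.]
[147, 214, 229, 170, 11701] [264. 320.]
[325, 229, 5, 3, 11] [327. 230.]
[361, 266, 14, 23, 67] [368. 278.]
[346, 293, 166, 91, 6106] [452. 347.]
[255, 297, 4, 3, 10] [256. 298.]
[213, 301, 13, 15, 83] [218. 308.]
[235, 301, 9, 11, 47] [239. 306.]
[208, 312, 3, 8, 19] [209. 315.]
[155, 381, 9, 3, 19] [159. 382.]
[170, 383, 9, 1, 9] [174. 383.]
100 [1, 2, 1, 1, 2, 1, 1, 2, 2, 1, 1]
108 [1, 1, 2, 1, 1, 1, 1, 0, 1, 2, 0]
116 [1, 1, 1, 1, 1, 1, 2, 1, 1, 2, 2]
124 [1, 1, 0, 1, 1, 1, 1, 1, 1, 1, 2]
132 [0, -1, -3, -3, 0, -2, -2, -3, -4, 0, 1]
140 [0, -5, -5, -5, -1, 0, -1, -4, -4, -6, 1]
148 [1, -2, -5, -4, 0, 0, 0, -3, -4, -8, 1]
156 [2, -3, -4, -4, 1, 1, 1, -2, -3, -8, 1]
164 [1, -3, -2, -3, 1, 1, 0, -2, -3, -5, 0]
172 [1, 0, 4, 8, 11, 9, 9, 5, 3, -1, 0]
180 [1, 1, 1, 1, 1, 2, 2, 1, 2, 2, 2]
188 [1, 2, 1, 1, 1, 1, 1, 2, 1, 1, 1]
535 35.177570093457945 22.882242990654206 ((35.55874252319336, 24.48853874206543), (65.4656982421875, 24.730295181274414), 15.52410888671875)
544 35.216911764705884 23.141544117647058 ((35.82353210449219, 24.705883026123047), (65.484619140625, 24.73863410949707), 14.03624439239502)
```

```bash
python3 - <<'E'
from h import *
for F in(np.load('top0.npz')['frame'],np.load('top6.npz')['frame'],cap('top')['frame']):
    c=F[100:145,145:185].astype(int); m=(c[:,:,0]-c[:,:,1]>40); ys,xs=np.nonzero(m); print('cap',len(xs),xs.mean(),ys.mean())
print(robot.get_state()['wrist_force'],robot.finish_job())
E
```

```text
cap 106 10.61320754716981 12.254716981132075
cap 114 11.236842105263158 12.289473684210526
cap 114 11.175438596491228 12.087719298245615
the job is handed in; nothing more can be done
[-0.71189448 -1.41065976 -0.50155691] None
```

The short cartridge is home under the hood, the paddle is back on the bench, and I handed the job in at about 30 s. The hand-in gives no verdict, so this rests on my own checks.

I laid the cartridge in the loading seat, gripped the paddle and pushed the cartridge along the track with the blade. I then withdrew the paddle and stood it back where it had been.

**Last checks:**
- **Last bar:** The wrist force rose to about 10 N at the bar and then fell off, as expected for the cartridge rolling over it.
- **Cartridge:** It shows only faintly through the hood. Comparing top-camera frames puts it straight across the track, spanning about 133–177 mm, with its axis near 152–155 mm.
- **Paddle:** Its handle is within about 0.3 pixel (roughly 1 mm) of where it started, and the bench contact force showed before I let go. I did not measure its tilt directly after release.
- **Bystanders:** The only doubt is the squeeze bottle. The top-camera frames differ around its cap, where the cap's centre shifted by about 0.6 pixel (under 2 mm), far below the 25 mm limit. That shift was already there before the push. I put it down to lighting but did not confirm it.
- **Long cartridge:** I did not measure it again at the end, but nothing came near it after the pick, and the view at that moment showed it undisturbed.

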